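# Set up a code reader: plate to the window, thumbscrew home and a quarter turn back

## Robot

A 6-joint arm with a two-finger parallel gripper is mounted at the origin on the work surface. World frame = base frame: x ahead of the robot, y to its left, z up, the work surface at z = 0. Lengths are in mm, angles in rad, forces in N, time in s.
With the tool pointing down it reaches from about 275 to 725 mm from the base axis. Payload 15.9 kg.
Tool frame: the origin (TCP) lies on the centre line of the jaws, within the pads' length; the fingertips stand 14 mm ahead of it and the grasp point (between the pads) lies 5 mm behind it; z points along the fingers, y is the line along which they close (so a half turn about z gives the same grasp; the last joint's range is limited). The gripper opens to 85 mm and grips with 20 to 120 N. Pads are 22 mm wide; open, the fingers measure 114 mm over their backs; the gripper's body (76 mm by 85 mm) begins 54 mm behind the grasp point. The pads swing forward as they close: fully open they stand 13 mm farther back than shut.
Start: joints at [-1.106, 0.213, -0.034, 1.323, 0, 1.571], TCP at [224.114, -446.943, 245.306] pointing down, gripper open.
Joint ranges: [-2.98, 2.98], [-0.74, 1.72], [-1.14, 1.35], [-2.1, 2.04], [-1.57, 1.44], [-3.14, 3.14]. Speed limits (rad/s): [1.89, 1.89, 2.39, 2.57, 3.14, 3.14].

## Interface

Orientations are given as a rotation vector (axis times angle).
In Python, from rig import ctrl gives the robot as it stands.
- The arm moves only by the tool play_rows, never from a script. Its argument "commands" is a list of rows, each a list of 3 entries, a list of its own where there are three numbers: the opening in per cent of the stroke, from 0 (shut) to 100 (fully open), then the shift along the tool's x, y, z in units of 25 mm (1.0 is 25 mm), then the turn about the tool's z in units of 6 degrees (1.0 is 6 degrees). In form: [[gripper, [tx, ty, tz], spin], ...]. A call has 1 to 20 rows; each row is the pose to reach, as a shift and turn from the pose commanded when the call began, along the tool's axes at that moment; what a row does not reach only later rows make up. A row lasts 1/12 s, in which the tool goes at most 41.7 mm and 7.16 degrees, less where a joint would pass 70% of its speed; a pose out of reach is approached as far as the arm can. A call with a gripper value outside its range is refused whole. The fingers move at their own pace and stop on an object; "squeeze" is the grip in N (left out, the last holds). Time passes only in rows, so rows that repeat a pose let the fingers close. It gives the time, the measured TCP pose, the force, the opening and the grip force at its end, in the units of the state.
- ctrl.read_state(): the state, without advancing time (a new reading comes with each control period).
- ctrl.snapshot(name): name is "scene" or "top" or "wrist"; returns the picture (420x560x3 uint8, red, green, blue); there is no depth.
- ctrl.get_calibration(name): a dict with "fx", "fy", "cx", "cy" (pixels), "camera_from_world" (4x4, takes a point from world to camera coordinates). Camera axes: x right, y down, z forward; pixel columns grow to the right and rows downward; lengths in mm; the calibration is good to about 2 mm. A picture is of the moment at which its call begins: read the wrist's pose just before it. get_calibration takes no time and is no camera call; for the wrist camera it gives the pose at the moment of the call.
- ctrl.sign_off(): hands the job in; it is judged then, once.
The state is a dict: "clock": time; "joints": joint angles; "joint_vel": joint speeds; "joint_efforts": joint torques, N m; "tcp_pos": TCP position; "eef_rot": TCP orientation; "wrist_force": force on the tool from outside, world axes, zero at the start; "wrist_torque": the same for the moment, N m; "gripper_width": finger opening in mm; "grip_force": force on a finger pad.
Only numpy, scipy, OpenCV 4.12 (cv2) and the standard library are available. Lean on these libraries where they do the work, as an engineer would, in place of code of your own. Each camera call takes 0.05 s, during which the arm holds its last target. There are 200 camera calls.

## Task

Turn the steel housing in the fixture's nest so that its raised rating plate faces straight at the reader's window, and let go of it, still standing upright in its nest. Then turn the wing thumbscrew behind the reader clockwise (seen from above) until it seats, back it off a quarter turn, and keep hold of it there: the screw has no lock, so finish with the gripper still gripping the wing and the screw still. Do not tip the housing, and leave the tools and parts lying about where they are.

Things in the scene. Friction and masses are not known exactly. Their poses are not given: they have to be found in the camera images.
- fixture: fixed reading fixture: dark steel plate 340 x 120 x 12 mm. Origin: on the bench under the plate's centre line; x runs from the nest (x = -95 mm) past the reader to the screw block (x = +115 mm); z up. Reader: black box 62 x 76 mm, top 72 mm above the bench, front at least 70 mm from the nest's axis. Screw block 62 x 70 mm, top 70 mm above the bench.
- nest (a point): centre of the nest's floor, 15 mm above the bench: a round aluminium socket on the fixture, inside diameter 53 mm, 11 mm deep (rim 26 mm above the bench), outside diameter 74 mm. Axes as the fixture's.
- reader_window (a point): centre of the glass window on the reader's front, 49 mm above the bench; it looks along the fixture's -x at the nest. The reader moves 6 mm towards the nest for each radian of the screw.
- housing: loose steel cylinder 50 mm in diameter, 105 mm tall, about 0.4 kg, upright in the nest with 1.5 mm play; turns freely either way. Origin: centre of its underside; z up; x points to its raised rating plate. The plain band 66 to 105 mm above its underside can be gripped at any angle. A rib 24 x 7 x 5 mm on its top runs from the centre towards the plate's side.
- plate (a point): centre of the outer face of the rating plate: a raised aluminium plate 28 mm wide and 26 mm tall on the housing's side, standing 3.5 mm proud, 28.5 mm from the housing's axis and 45 mm above its underside. x points outwards from the plate.
- thumbscrew (a joint): angle of the thumbscrew in rad, about a vertical axis. Grows when turned clockwise seen from above. It seats against a firm stop at 2.6; the other end of its travel is 0. At the start it stands 0.5 to 1.15 rad short of its seat. It turns with light friction, about 0.06 N m, and stays where it is left.
- wing: steel wing of the thumbscrew, turns with it: flat upright plate 56 mm long, 9 mm thick, 26 mm tall. Origin: centre of the plate, on the screw's axis, 101 mm above the bench; x along its length, y across its thickness, z up. Pinch it across the thickness; its lower edge is 18 mm above the screw block, a 24 mm collar between them.
- screwdriver: bystander: screwdriver lying beside the fixture, to be left alone
- spanner: bystander: open spanner lying beside the fixture, to be left alone
- collar: bystander: steel shaft collar 38 mm in diameter, 18 mm high, near the nest end of the fixture, to be left alone
- tape: bystander: tape measure 62 x 30 x 50 mm near the screw end of the fixture, to be left alone
- frame: bystander: open dark steel bracket frame 90 x 108 x 90 mm on the left of the bench, to be left alone
- tin: bystander: plain metal tin 68 mm in diameter, 100 mm high, on the right of the bench, to be left alone
Things that resemble listed ones, but are neither listed nor needed, are in the scene too. Leave any purple look-alike of the housing alone.

How it is judged (in metres and radians):
On the way, in this order (a step that is already met when the one before it is completed fails the run):
1. the housing stands still and upright in its nest, let go, its plate facing the reader's window (angle between the x axis of housing and the x axis of fixture, either way round below 0.22 rad and x of plate in the frame of fixture above -0.08 m and horizontal distance between housing and nest below 0.005 m and z of housing in the frame of fixture below 0.019 m and angle between housing's own z axis and vertical below 0.06 rad and contact force between the fingers and housing below 0.2 N and linear speed of housing below 0.02 m/s and angular speed of housing below 0.2 rad/s), for 0.3 s.
2. the thumbscrew is turned clockwise until it seats (value of joint thumbscrew above 2.53 rad), for 0.05 s.
At the end, for the whole second after the job is handed in: Thumbscrew still, 1.57 rad (within 0.25) back from its seat, the fingers gripping its wing (over 2 N); housing at rest, let go, upright in its nest (within 5 mm of centre, not raised over 4 mm), its plate facing the reader within 0.22 rad (all of step 1 and value of joint thumbscrew between 0.78 and 1.28 rad and velocity of joint thumbscrew between -0.1 and 0.1 rad/s and contact force between the fingers and wing above 2 N); the arm keeps its last pose, push and grip.
It fails at once if the housing is tipped by more than 0.35 rad (angle between housing's own z axis and vertical above 0.35 rad).
It fails at once if a tool or part lying about is moved by more than 30 mm (distance of any of screwdriver, spanner, collar, tape, frame, tin from where it was at the start of the episode above 0.03 m).
It also fails if it takes over 48 s, if anything falls off the work surface, if the arm or the gripper's body presses on something with over 40 N, if the wrist force passes 120 N, or if a joint passes its speed limit or range.

## Working session

There is one attempt and no reset: what is moved stays moved. The work goes in short steps, Python scripts to look and compute and a tool call to move; the robot and the scene stay as the last step left them, time stands still between calls to the robot, and variables do not carry over. Pictures are saved under pics/ and viewed, at most 10 in all, crops included, and the job is handed in when it is done.

Besides the shell and the picture viewer there is one more tool, called after "Call:" by a JSON object that holds its "api" and its "payload". play_rows: Moves the arm, as the interface text tells. Its arguments: {"type":"object","properties":{"commands":{"type":"array","items":{"type":"array"}},"squeeze":{"type":"number"}},"required":["commands"]}

```bash
mkdir -p pics
python3 - <<'E'
from rig import ctrl
import cv2,numpy as np
ims=[]
for n in("scene","top"):
    im=ctrl.snapshot(n)[:,:,::-1]; cv2.imwrite(f"pics/{n}0.png",im); 
    c=ctrl.get_calibration(n);print(n,c["fx"],c["cx"],c["cy"],np.round(c["camera_from_world"],3).tolist())
s=ctrl.read_state();print(s["clock"],s["tcp_pos"],s["eef_rot"],s["gripper_width"],s["wrist_force"])
E
```

```text
scene 482.71873060329074 272.89682558258204 209.21147432148322 [[0.812, 0.583, 0.001, -480.244], [0.491, -0.683, -0.54, -248.646], [-0.314, 0.439, -0.842, 1529.748], [0.0, 0.0, 0.0, 1.0]]
top 495.4629175534501 277.9895979991015 212.8012080539989 [[0.022, -1.0, 0.005, 0.253], [-0.992, -0.023, -0.121, 576.644], [0.121, -0.003, -0.993, 1610.265], [0.0, 0.0, 0.0, 1.0]]
0.1 [ 223.98889388 -446.703875    244.87619135] [-3.05619838e+00 -7.23323578e-01  3.42051618e-04] 85.24883687539837 [-0.59174171 -0.30445839 -0.1939297 ]
```

View pics/scene0.png

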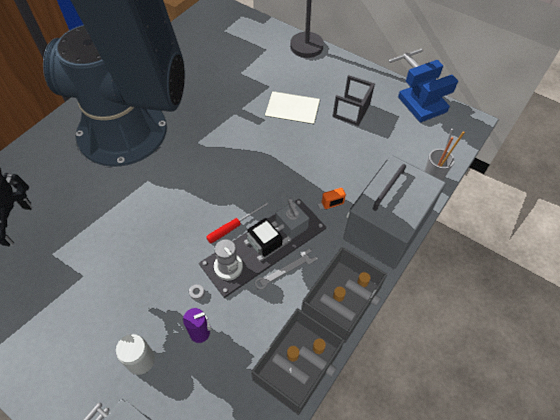

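View pics/top0.png

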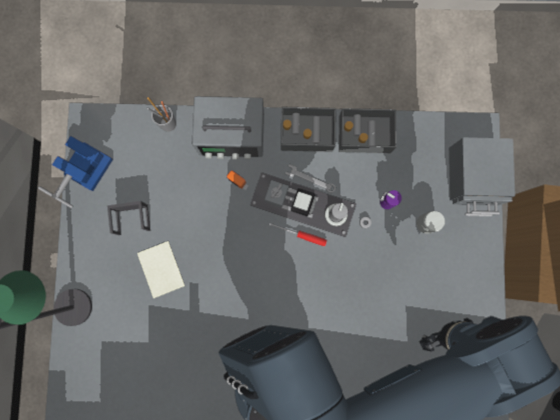

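The scene view shows the nest and housing at about (227,262), the reader at (264,235) and the screw at (293,213). In the top view these are at (337,213), (302,201) and (275,190). Next I'll zoom in on both and rough out positions.

```bash
cat > h.py <<'E'
from rig import ctrl
import cv2,numpy as np
def ray(c,p):
    T=np.array(c["camera_from_world"]);R=T[:3,:3];o=-R.T@T[:3,3]
    d=R.T@np.array([(p[0]-c["cx"])/c["fx"],(p[1]-c["cy"])/c["fy"],1.]);return o,d/np.linalg.norm(d)
def plane(c,p,z):
    o,d=ray(c,p);return o+d*(z-o[2])/d[2]
def cross(r):  # least-squares meeting point of rays, residual
    A=sum(np.eye(3)-np.outer(d,d) for o,d in r);b=sum((np.eye(3)-np.outer(d,d))@o for o,d in r)
    x=np.linalg.solve(A,b);return x,[float(np.linalg.norm((np.eye(3)-np.outer(d,d))@(x-o))) for o,d in r]
def tool(dw,rot): # world shift -> tool units
    return cv2.Rodrigues(np.array(rot,float))[0].T@np.array(dw)/25
E
python3 - <<'E'
from h import *
a=cv2.imread("pics/scene0.png")[185:305,190:340];b=cv2.imread("pics/top0.png")[160:250,240:390]
r=lambda i:cv2.resize(i,None,fx=5,fy=5,interpolation=cv2.INTER_CUBIC)
cv2.imwrite("pics/z.png",cv2.resize(np.vstack([r(a)]),(750,600)));cv2.imwrite("pics/z2.png",r(b))
c=ctrl.get_calibration("top")
for n,p,z in(("nest",(337,213),40),("reader",(303,202),72),("screw",(275,190),100)):print(n,plane(c,p,z))
E
```

```text
nest [ 579.73109963 -182.06258219   40.        ]
reader [609.26680496 -67.13012575  72.        ]
screw [641.97435891  24.77685002 100.        ]
```

View pics/z.png

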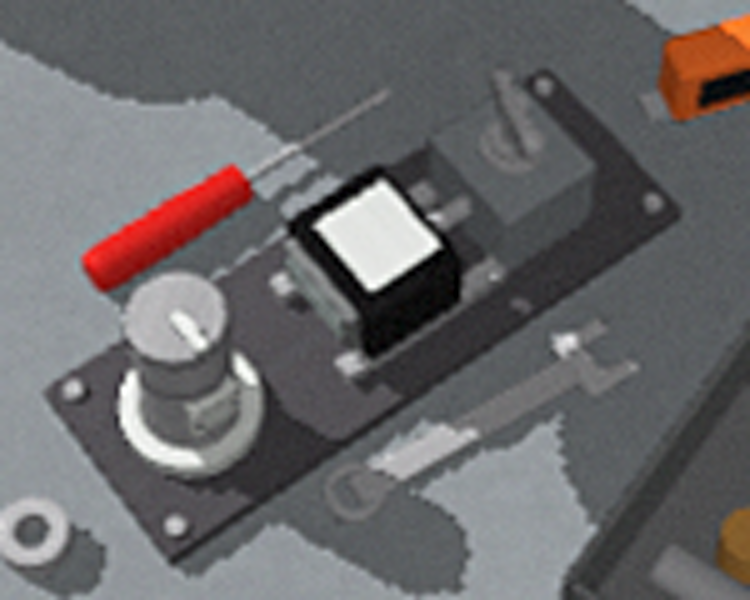

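View pics/z2.png

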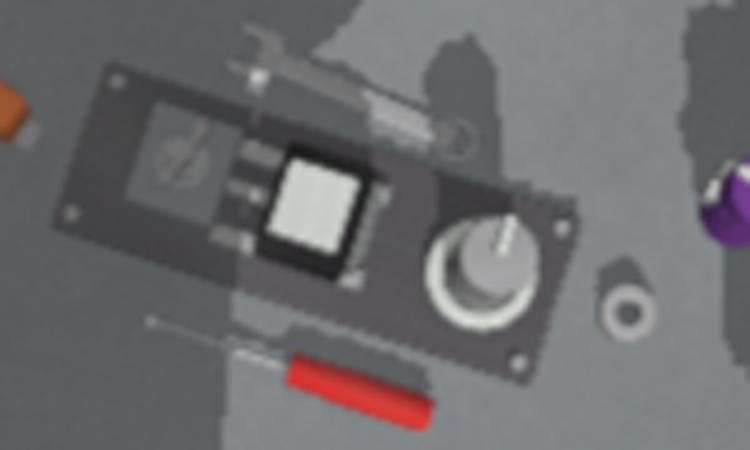

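The screw plate bolts, nest ring, top disc, rib and wing are all visible in both zooms. In the top crop the bolts are at (117,80), (70,213), (562,228) and (519,362), the rib runs (500,252)→(512,217), and the wing runs (167,188)→(205,127). I'll compute the poses from these.

Run:
```python
from h import *
ct=ctrl.get_calibration("top");cs=ctrl.get_calibration("scene")
T=lambda p:(p[0]/5+240-.4,p[1]/5+160-.4)
S=lambda p:(p[0]/5+190-.4,p[1]/5+185-.4)
bt=[(117,80),(70,213),(562,228),(519,362)];bs=[(545,85),(653,202),(73,390),(176,525)]
# match: top(117,80)=far-left -> scene (653,202)
bs=[(653,202),(545,85),(176,525),(73,390)]
P=np.array([cross([ray(ct,T(a)),ray(cs,S(b))])[0] for a,b in zip(bt,bs)]);print("bolts",P.round(1).tolist())
Pt=np.array([plane(ct,T(a),13) for a in bt])
for Q in(Pt,P):
    c=Q.mean(0);x=(Q[0]+Q[1]-Q[2]-Q[3])[:2];x/=np.linalg.norm(x);print("fix",c.round(1),x.round(3),"ang",np.arctan2(x[1],x[0]),"nest",c[:2]-95*x,"screw",c[:2]+115*x)
print("housing top",cross([ray(ct,T((499,257))),ray(cs,S((176,318)))]))
for n,c,f,a,b,z in(("ribT",ct,T,(500,252),(512,217),122),("ribS",cs,S,(178,318),(204,344),122),("wingT",ct,T,(167,188),(205,127),108),):
    A,B=plane(c,f(a),z),plane(c,f(b),z);print(n,A.round(),B.round(),np.arctan2(*(B-A)[[1,0]]))
print("wing ctr",cross([ray(ct,T((186,158))),ray(cs,S((515,118)))]))
```

```text
bolts [[704.1, 66.5, 16.0], [612.5, 95.9, 15.5], [610.4, -235.3, 16.1], [519.0, -207.2, 15.5]]
fix [612.2 -69.9  13. ] [0.297 0.955] ang 1.269730482201177 nest [ 584.01545577 -160.65658751] screw [646.28849433  39.89781576]
fix [611.5 -70.   15.8] [0.296 0.955] ang 1.2706259667042452 nest [ 583.41828856 -160.77991116] screw [645.51170882  39.83017623]
housing top (array([ 576.71640873, -180.09931796,  117.05755018]), [0.0541538026071946, 0.05415380260722069])
ribT [ 579. -180.  122.] [ 602. -188.  122.] -0.31897948432289885
ribS [ 580. -181.  122.] [ 598. -185.  122.] -0.19415629081755492
wingT [617.  31. 108.] [657.   7. 108.] -0.5285438959596472
wing ctr (array([638.84417755,  19.56289864, 100.58146426]), [0.965458923511488, 0.9654589235115285])
```

Call:
{"api": "play_rows", "payload": {"commands": [[100,[3,-0.6,0],0],[100,[6,-1.1,0],0],[100,[9,-1.7,0],0],[100,[12,-2.2,0],0],[100,[15,-2.8,0],0],[100,[17.4,-3.2,0],0],[100,[17.4,-3.2,0],0],[100,[17.4,-3.2,0],0],[100,[17.4,-3.2,0],0],[100,[17.4,-3.2,0],0],[100,[17.4,-3.2,0],0],[100,[17.4,-3.2,0],0],[100,[17.4,-3.2,0],0],[100,[17.4,-3.2,0],0],[100,[17.4,-3.2,0],0],[100,[17.4,-3.2,0],0]]}}

```text
clock: 1.43
tcp_pos: [576.4, -181.3, 245.6]
eef_rot: [3.058, 0.721, 0.0]
wrist_force: [-0.1, -0.4, 0.6]
gripper_width: 85.7
grip_force: 0.0
```

Run:
```python
from h import *
s=ctrl.read_state();c=ctrl.get_calibration("wrist")
im=ctrl.snapshot("wrist")[:,:,::-1];cv2.imwrite("pics/w1.png",im);np.save("w1.npy",c)
print(s["clock"],s["tcp_pos"],s["eef_rot"],s["joints"])
T=np.array(c["camera_from_world"]);print(c["fx"],T.round(2).tolist(),-T[:3,:3].T@T[:3,3])
```

```text
1.4333 [ 576.39318655 -181.3124051   245.59154529] [3.05750550e+00 7.21366743e-01 2.23835600e-04] [-3.04739184e-01  4.36789696e-01  2.77241587e-01  1.41105297e+00
 -4.95351774e-05  2.37346138e+00]
307.7415473051336 [[0.45, -0.89, 0.0, -420.08], [-0.85, -0.42, 0.32, 368.65], [-0.29, -0.15, -0.95, 519.34], [0.0, 0.0, 0.0, 1.0]] [ 649.83482885 -143.36801981  373.15538199]
```

View pics/w1.png

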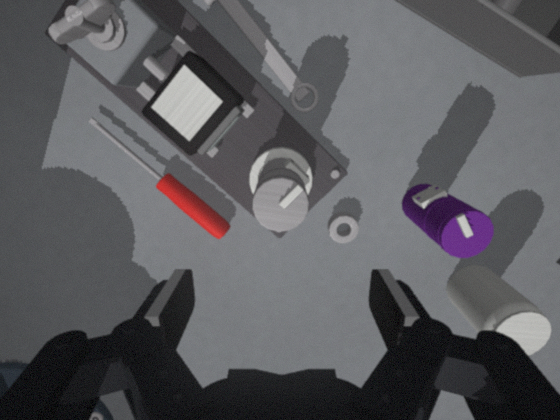

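The wrist view shows the housing top disc centred at about (280,203), the rib running from (281,206) to (303,187), and the wing from (52,33) to (100,7).

Run:
```python
from h import *
c=np.load("w1.npy",allow_pickle=True).item();ct=ctrl.get_calibration("top");cs=ctrl.get_calibration("scene")
g=cv2.cvtColor(cv2.imread("pics/w1.png"),cv2.COLOR_BGR2GRAY)
roi=g[165:240,240:320];m=((cv2.GaussianBlur(roi,(3,3),0)>225)*255).astype(np.uint8)
for k in cv2.findContours(m,0,2)[0]:
    if cv2.contourArea(k)>15:
        r=cv2.minAreaRect(k);b=cv2.boxPoints(r)+[240,165];print(r,b.round(1).tolist())
        P=[plane(c,q,125) for q in b];e=[P[1]-P[0],P[2]-P[1]];e=max(e,key=np.linalg.norm);print("yaw",np.arctan2(e[1],e[0]),[x.round(1).tolist() for x in P])
T=lambda p:(p[0]/5+239.6,p[1]/5+159.6);S=lambda p:(p[0]/5+189.6,p[1]/5+184.6)
print(cross([ray(ct,T((499,257))),ray(cs,S((176,318))),ray(c,(280.5,203.5))]))
print("w top z120",plane(c,(280.5,203.5),120))
A,B=[plane(c,q,125) for q in((281,206),(303,187))];print(A,B,np.arctan2(*(B-A)[[1,0]]))
```

```text
(array([ 576.4782392 , -180.05226879,  117.34581691]), [0.16942534035076812, 0.3678541541464943, 0.5168017651992164])
w top z120 [ 576.71805086 -179.58695863  120.        ]
[ 576.35785369 -180.2502965   125.        ] [ 599.44993605 -189.14799669  125.        ] -0.3677821873041303
```

Call:
{"api": "play_rows", "payload": {"commands": [[100,[0,-0.05,1.5],0],[100,[0,-0.05,3],0],[100,[0,-0.05,4.5],0],[100,[0,-0.05,5.5],0],[100,[0,-0.05,5.9],0],[100,[0,-0.05,5.9],0],[100,[0,-0.05,5.9],0],[50,[0,-0.05,5.9],0],[50,[0,-0.05,5.9],0],[50,[0,-0.05,5.9],0],[50,[0,-0.05,5.9],0],[50,[0,-0.05,5.9],0],[50,[0,-0.05,5.9],0],[50,[0,-0.05,5.9],0],[50,[0,-0.05,5.9],0]], "squeeze": 25}}

```text
clock: 2.73
tcp_pos: [577.3, -179.6, 99.3]
eef_rot: [3.056, 0.723, 0.003]
wrist_force: [-1.2, 0.3, 8.7]
gripper_width: 49.1
grip_force: 24.7
```

Call:
{"api": "play_rows", "payload": {"commands": [[50,[0,0,0],-1],[50,[0,0,0],-2],[50,[0,0,0],-3],[50,[0,0,0],-4],[50,[0,0,0],-5],[50,[0,0,0],-6],[50,[0,0,0],-7],[50,[0,0,0],-8],[50,[0,0,0],-9],[50,[0,0,0],-10],[50,[0,0,0],-11],[50,[0,0,0],-12],[50,[0,0,0],-13],[50,[0,0,0],-14],[50,[0,0,0],-15],[50,[0,0,0],-15.3],[50,[0,0,0],-15.3],[50,[0,0,0],-15.3]]}}

```text
clock: 4.23
tcp_pos: [575.9, -179.7, 99.3]
eef_rot: [1.608, 2.699, -0.002]
wrist_force: [-10.9, 2.5, 18.4]
gripper_width: 49.3
grip_force: 26.1
```

Run:
```python
from h import *
s=ctrl.read_state();print(s["tcp_pos"],s["eef_rot"],s["wrist_force"],s["wrist_torque"],s["gripper_width"],s["joints"])
```

```text
[ 575.92856521 -179.67706966   99.33824776] [ 1.60793545e+00  2.69857984e+00 -1.61714208e-03] [-10.87081057   2.46510419  18.40944832] [-0.13191196  2.90649757 -0.08710806] 49.280010485874584 [-0.30187514  0.4867355  -0.01904993  1.06497063 -0.00106848  0.77284243]
```

Call:
{"api": "play_rows", "payload": {"commands": [[75,[0,0,0],0],[90,[0,0,0],0],[100,[0,0,0],0],[100,[0,0,0],0],[100,[0,0,0],0],[100,[0,0,0],0],[100,[0,0,-1],0],[100,[0,0,-2.5],0],[100,[0,0,-4],0],[100,[0,0,-5.5],0],[100,[0,0,-6],0],[100,[0,0,-6],0],[100,[0,0,-6],0]]}}

```text
clock: 5.32
tcp_pos: [577.0, -179.4, 248.2]
eef_rot: [1.607, 2.698, 0.001]
wrist_force: [-0.7, 0.2, -0.7]
gripper_width: 85.1
grip_force: 0.0
```

Run:
```python
from h import *
s=ctrl.read_state();c=ctrl.get_calibration("wrist")
w=ctrl.snapshot("wrist")[:,:,::-1];np.save("w2.npy",c)
cv2.imwrite("pics/w2.png",w)
print(s["clock"],s["tcp_pos"],s["eef_rot"],s["joints"])
```

```text
5.3167 [ 576.96694397 -179.42851049  248.24842926] [1.60718416e+00 2.69787306e+00 5.55439198e-04] [-3.01527167e-01  4.35681306e-01  2.82227593e-01  1.41601489e+00
  4.48808376e-05  7.73009810e-01]
```

View pics/w2.png

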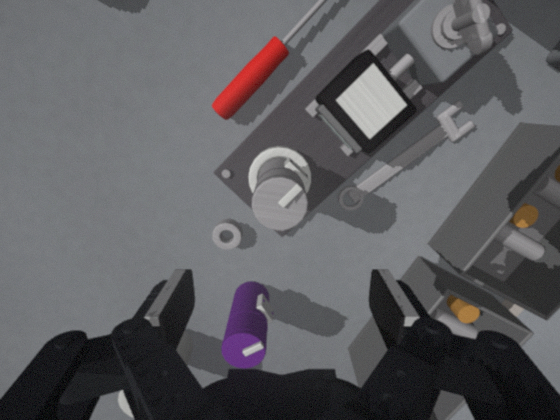

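The wrist view now shows the rib pointing from (281,206) to (301,187), towards the reader. The wing is at about (463,5)–(485,48).

Run:
```python
from h import *
c=np.load("w2.npy",allow_pickle=True).item();c1=np.load("w1.npy",allow_pickle=True).item();ct=ctrl.get_calibration("top");cs=ctrl.get_calibration("scene")
def yaw(c,a,b,z):
    A,B=plane(c,a,z),plane(c,b,z);return np.arctan2(*(B-A)[[1,0]]),A.round(1),B.round(1)
print("rib",yaw(c,(281,206),(301,187),125))
print("top disc",plane(c,(279,203),120))
g=cv2.imread("pics/w2.png");m=cv2.inRange(g,(185,)*3,(255,)*3)[60:145,330:415]
k=max(cv2.findContours(m,0,2)[0],key=cv2.contourArea);r=cv2.minAreaRect(k);b=cv2.boxPoints(r)+[330,60]
print("white",r[1],b.round().tolist());
for i in range(4):print(yaw(c,b[i],b[(i+1)%4],72))
T=lambda p:(p[0]/5+239.6,p[1]/5+159.6);S=lambda p:(p[0]/5+189.6,p[1]/5+184.6)
print("wing",yaw(c,(463,5),(485,48),108),yaw(c1,(52,33),(100,7),108))
k=cv2.resize(cv2.imread("pics/w2.png")[0:80,400:560],None,fx=5,fy=5,interpolation=2);cv2.imwrite("pics/k.png",k)
```

```text
rib (np.float64(1.2837996786978096), array([ 576.2, -179. ,  125. ]), array([ 583. , -156.2,  125. ]))
top disc [ 574.16977603 -178.89881861  120.        ]
white (51.23906326293945, 49.99338150024414) [[335.0, 99.0], [373.0, 65.0], [407.0, 104.0], [369.0, 137.0]]
(np.float64(1.219026755699147), array([578.8, -77.9,  72. ]), array([593.5, -37.9,  72. ]))
(np.float64(-0.2527361652976763), array([593.5, -37.9,  72. ]), array([639.8, -49.8,  72. ]))
(np.float64(-1.8857633577723436), array([639.8, -49.8,  72. ]), array([626.1, -91.9,  72. ]))
(np.float64(2.854759072152231), array([626.1, -91.9,  72. ]), array([578.8, -77.9,  72. ]))
wing (np.float64(-0.4067767834053912), array([623. ,  20.8, 108. ]), array([656.8,   6.2, 108. ])) (np.float64(-0.6993578454430811), array([617.2,  35.3, 108. ]), array([650.3,   7.4, 108. ]))
```

View pics/k.png

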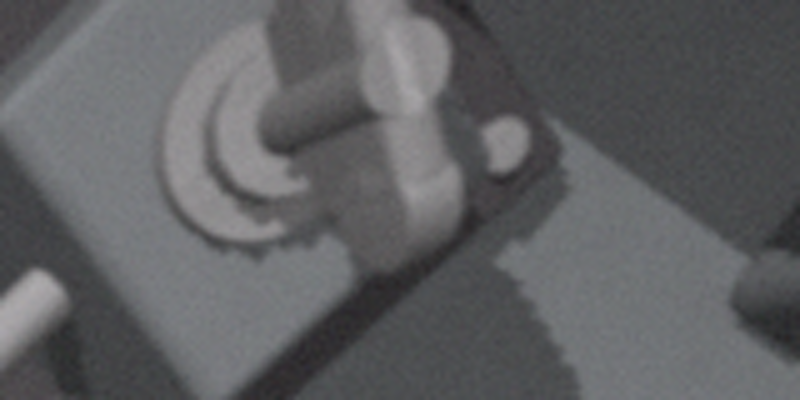

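The housing rib yaw is 1.28 against the fixture's 1.27, so it is aligned. Now I'll move over the wing.

Call:
{"api": "play_rows", "payload": {"commands": [[100,[1,1,0],-1],[100,[2,2,0],-2],[100,[3,3,0],-3],[100,[4,4,0],-4],[100,[5,5.1,0],-5],[100,[5.8,6,0],-5.2],[100,[5.8,6,0],-5.2],[100,[5.8,6,0],-5.2],[100,[5.8,6,0],-5.2]]}}

```text
clock: 6.12
tcp_pos: [638.9, 19.3, 246.6]
eef_rot: [-0.823, -3.03, 0.001]
wrist_force: [-0.5, 0.6, -0.2]
gripper_width: 85.3
grip_force: 0.0
```

Run:
```python
from h import *
s=ctrl.read_state();c=ctrl.get_calibration("wrist")
w=ctrl.snapshot("wrist")[:,:,::-1];np.save("w3.npy",c);cv2.imwrite("pics/w3.png",w)
cv2.imwrite("pics/k3.png",cv2.resize(w[140:260,200:360],None,fx=5,fy=5,interpolation=2))
print(s["clock"],s["tcp_pos"],s["eef_rot"],s["joints"])
```

```text
6.1167 [638.93800551  19.32037643 246.59048501] [-8.22719570e-01 -3.03009565e+00  1.29600926e-03] [ 3.03554826e-02  5.21687383e-01  4.12395523e-01  1.46345910e+00
 -2.67961988e-04  5.60604393e-01]
```

View pics/k3.png

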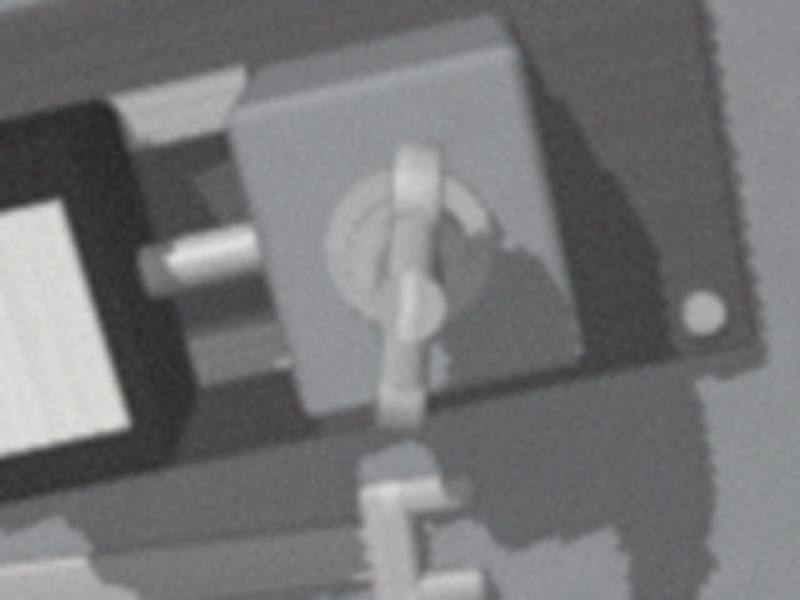

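The wing shows in the crop from (418,165) to (402,410), with its central boss at (412,305). The wing is nearly aligned with the tool's x axis.

Run:
```python
from h import *
c=np.load("w3.npy",allow_pickle=True).item();ct=ctrl.get_calibration("top");cs=ctrl.get_calibration("scene");c2=np.load("w2.npy",allow_pickle=True).item()
K=lambda p:(p[0]/5+199.6,p[1]/5+139.6)
for z in(106,114):
    A,B=[plane(c,K(p),z) for p in((418,150),(402,425))];print(A,B,(A+B)/2,np.linalg.norm(A-B),np.arctan2(*(A-B)[[1,0]]))
T=lambda p:(p[0]/5+239.6,p[1]/5+159.6);S=lambda p:(p[0]/5+189.6,p[1]/5+184.6)
print(cross([ray(ct,T((186,158))),ray(cs,S((515,118))),ray(c,K((411,288)))]))
print("boss",cross([ray(c,K((412,300))),ray(c2,(400.+405/5,65/5))]))
s=ctrl.read_state();r=cv2.Rodrigues(np.array(s["eef_rot"]))[0];print("toolx yaw",np.arctan2(r[1,0],r[0,0]))
print(tool(np.array([638.8,20,0])-s["tcp_pos"],s["eef_rot"]))
```

```text
[614.50376038  35.52139828 106.        ] [658.12155366   6.70118405 106.        ] [636.31265702  21.11129116 106.        ] 52.27921802915341 2.5577012700441397
[613.07527672  36.31608818 114.        ] [655.39238721   8.35529287 114.        ] [634.23383197  22.33569053 114.        ] 50.72025152396191 2.5577012700441397
(array([638.37989197,  20.16355009,  99.00953414]), [1.244663505648008, 1.1147708962941676, 0.825079639728018])
boss (array([636.67351149,  21.47220232, 111.60984076]), [0.2642033222686559, 0.26420332226883486])
toolx yaw 2.6104991392823362
[0.01849939 0.04858755 9.88031634]
```

Call:
{"api": "play_rows", "payload": {"commands": [[100,[0.07,0.03,1.5],0.5],[100,[0.07,0.03,3],0.5],[80,[0.07,0.03,4.5],0.5],[60,[0.07,0.03,5.4],0.5],[50,[0.07,0.03,5.65],0.5],[40,[0.07,0.03,5.65],0.5],[20,[0.07,0.03,5.65],0.5],[0,[0.07,0.03,5.65],0.5],[0,[0.07,0.03,5.65],0.5],[0,[0.07,0.03,5.65],0.5],[0,[0.07,0.03,5.65],0.5],[0,[0.07,0.03,5.65],0.5],[0,[0.07,0.03,5.65],0.5],[0,[0.07,0.03,5.65],0.5]], "squeeze": 30}}

```text
clock: 7.33
tcp_pos: [638.7, 19.5, 108.8]
eef_rot: [0.903, 3.006, -0.003]
wrist_force: [-7.9, -10.9, 9.3]
gripper_width: 8.4
grip_force: 35.1
```

```bash
cat > st.py <<'E'
from h import *
s=ctrl.read_state();r=cv2.Rodrigues(np.array(s["eef_rot"]))[0]
print(s["clock"],s["tcp_pos"].round(1),"yaw",np.arctan2(r[1,0],r[0,0]).round(3),s["wrist_force"].round(1),"T",s["wrist_torque"].round(2),s["gripper_width"],s["grip_force"],"q6",s["joints"][5],s["joint_efforts"][5])
E
python3 st.py
```

```text
7.3333 [638.7  19.5 108.8] yaw 2.558 [ -7.9 -10.9   9.3] T [-2.26  1.36  0.06] 8.381108574279008 35.10632336139679 q6 0.6154049806593167 0.06770520005375147
```

Call:
{"api": "play_rows", "payload": {"commands": [[0,[0,-0.03,0],0],[0,[0,-0.06,0],0],[0,[0,-0.06,0],0.5],[0,[0,-0.06,0],1],[0,[0,-0.06,0],1.5],[0,[0,-0.06,0],2],[0,[0,-0.06,0],2.5],[0,[0,-0.06,0],3],[0,[0,-0.06,0],3.5],[0,[0,-0.06,0],4],[0,[0,-0.06,0],4.5],[0,[0,-0.06,0],4.5],[0,[0,-0.06,0],4.5]]}}

```text
clock: 8.42
tcp_pos: [638.3, 19.0, 108.8]
eef_rot: [1.58, 2.712, 0.0]
wrist_force: [-4.7, -7.0, 10.6]
gripper_width: 8.5
grip_force: 35.4
```

```bash
python3 st.py
```

```text
8.4167 [638.3  19.  108.8] yaw 2.087 [-4.7 -7.  10.6] T [-1.28  0.96 -0.03] 8.515380804938596 35.368139147758484 q6 1.0852244193699374 0.29493299312889576
```

Call:
{"api": "play_rows", "payload": {"commands": [[0,[0,-0.02,0],0.4],[0,[0,-0.02,0],0.8],[0,[0,-0.02,0],1.2],[0,[0,-0.02,0],1.6],[0,[0,-0.02,0],2],[0,[0,-0.02,0],2],[0,[0,-0.02,0],2]]}}

```text
clock: 9.0
tcp_pos: [638.0, 18.9, 108.8]
eef_rot: [1.854, 2.532, 0.001]
wrist_force: [-3.6, -5.8, 9.0]
gripper_width: 8.1
grip_force: 35.2
```

```bash
python3 st.py
```

```text
9.0 [638.   18.9 108.8] yaw 1.878 [-3.6 -5.8  9. ] T [-1.19  0.65 -0.06] 8.098642273462662 35.23889601230621 q6 1.294257186867122 0.22142861969769
```

Call:
{"api": "play_rows", "payload": {"commands": [[0,[0,-0.02,0],0.3],[0,[0,-0.02,0],0.6],[0,[0,-0.02,0],0.9],[0,[0,-0.02,0],1.2],[0,[0,-0.02,0],1.5],[0,[0,-0.02,0],1.5]]}}

```text
clock: 9.5
tcp_pos: [637.9, 18.8, 108.9]
eef_rot: [2.047, 2.378, 0.002]
wrist_force: [-2.3, -6.0, 9.0]
gripper_width: 8.1
grip_force: 66.3
```

```bash
python3 st.py
```

```text
9.5 [637.9  18.8 108.9] yaw 1.72 [-2.3 -6.   9. ] T [-1.23  0.22  1.39] 8.144585747138766 66.25431284308434 q6 1.45171327711742 2.338443249464035
```

Call:
{"api": "play_rows", "payload": {"commands": [[0,[0,0,0],-0.2],[0,[0,0,0],-0.4],[0,[0,0,0],-0.4]]}}

```text
clock: 9.75
tcp_pos: [637.9, 18.8, 108.9]
eef_rot: [1.993, 2.424, 0.002]
wrist_force: [-0.3, -5.3, 7.6]
gripper_width: 8.4
grip_force: 46.6
```

```bash
python3 st.py
```

```text
9.75 [637.9  18.8 108.9] yaw 1.765 [-0.3 -5.3  7.6] T [-1.17  0.17  0.85] 8.370544682441675 46.58957519684918 q6 1.4067372768892599 0.2951325662434101
```

Call:
{"api": "play_rows", "payload": {"commands": [[0,[0,0,0],-0.9],[0,[0,0,0],-1.8],[0,[0,0,0],-2.7],[0,[0,0,0],-3.6],[0,[0,0,0],-4.5],[0,[0,0,0],-5.4],[0,[0,0,0],-6.3],[0,[0,0,0],-7.2],[0,[0,0,0],-8.1],[0,[0,0,0],-9],[0,[0,0,0],-9.9],[0,[0,0,0],-10.8],[0,[0,0,0],-11.7],[0,[0,0,0],-12.6],[0,[0,0,0],-13.5],[0,[0,0,0],-14.4],[0,[0,0,0],-15.1],[0,[0,0,0],-15.5],[0,[0,0,0],-15.5],[0,[0,0,0],-15.5]]}}

```text
clock: 11.42
tcp_pos: [638.7, 20.3, 108.8]
eef_rot: [-0.384, 3.113, 0.002]
wrist_force: [7.0, 5.3, 2.4]
gripper_width: 8.1
grip_force: 34.4
```

```bash
python3 st.py
python3 - <<'E'
from h import *
ims=[cv2.resize(ctrl.snapshot("scene")[180:300,190:340,::-1],(750,600),interpolation=2)]
cv2.imwrite("pics/f.png",ims[0])
E
```

```text
11.4167 [638.7  20.3 108.8] yaw -2.896 [7.  5.3 2.4] T [ 1.1  -1.15  0.11] 8.130329270349247 34.35017645359039 q6 -0.21467547036723694 -0.24230701848864555
```

View pics/f.png

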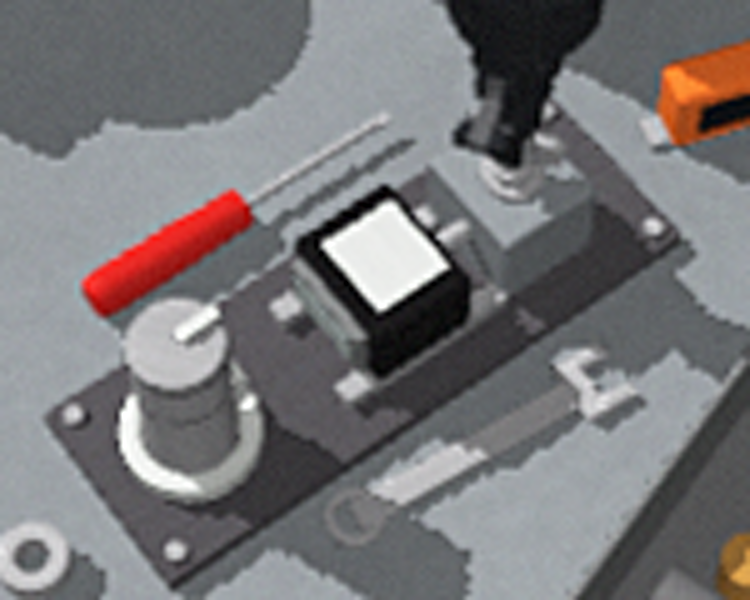

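The housing stands upright with its rib towards the reader. The gripper is holding the wing, about 1.55 rad back from the seat, so I'm handing in.

```bash
python3 -c "
from rig import ctrl
print(ctrl.sign_off())"
```

```text
the job is handed in; nothing more can be done
None
```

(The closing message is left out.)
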